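# Put the wide sanding sleeve away on its storage rack

### The arm

A 6-joint arm with a two-finger parallel gripper is mounted at the origin on the work surface. World frame = base frame: x ahead of the robot, y to its left, z up, the work surface at z = 0. Lengths are in mm, angles in rad, forces in N, time in s.
With the tool pointing down it reaches from about 300 to 775 mm from the base axis. Payload 14.6 kg.
Tool frame: the origin (TCP) lies between the finger pads; the fingertips stand manip.tip_reach ahead of it and the grasp point (between the pads) lies 5 mm behind it (manip.tip_reach is the distance from the TCP to the fingertips, in mm); z points along the fingers, y is the line along which they close (so a half turn about z gives the same grasp; the last joint's range is limited). The gripper opens to 94 mm and grips with 3 to 60 N. Pads are 16 mm wide; open, the fingers measure 119 mm over their backs; the gripper's body (75 mm by 177 mm) begins 78 mm behind the grasp point.
Start: joints at [1.165, 0.3, 1.521, -0, 1.321, -0.067], TCP at [182.793, 518.726, 219.446] pointing down, gripper open.
Joint ranges: [-3.03, 3.03], [-0.79, 2.21], [0.23, 2.52], [-1.04, 4.18], [0, 3.07], [-2.55, 2.55]. Speed limits (rad/s): [2.22, 2.22, 2.57, 3.14, 3.14, 3.14].

### API

Orientations are given as [roll, pitch, yaw] about the fixed x, y, z axes, in that order (R = Rz(yaw) Ry(pitch) Rx(roll)).
In Python, from cell import manip gives the robot as it stands. The module is installed in compiled form; this text tells all that it offers.
- The arm moves only by the shell command python3 -m creep 'ROWS' [FORCE]. ROWS is JSON, a list of rows, each a list of 3 entries, a list of its own where there are three numbers: the opening, from -1 (shut) to 1 (fully open), then the shift along the tool's x, y, z in cm, then the turn about the tool's z in units of 5 degrees (1.0 is 5 degrees). In form: [[grip, [tx, ty, tz], roll], ...]. A call has 1 to 12 rows; each row is the pose to reach, as a shift and turn from the pose commanded when the call began, along the tool's axes at that moment; what a row does not reach only later rows make up. A row lasts 1/10 s, in which the tool goes at most 50 mm and 8.59 degrees, less where a joint would pass 70% of its speed; a pose out of reach is approached as far as the arm can. A call with a gripper value outside its range is refused whole. The fingers move at their own pace and stop on an object; FORCE is the grip in N (left out, the last holds). Time passes only in rows, so rows that repeat a pose let the fingers close. It gives the time, the measured TCP pose, the force, the opening and the grip force at its end, in the units of the state.
- manip.read_state(): the state, without advancing time (a new reading comes with each control period).
- manip.camera(name): name is "scene" or "top" or "wrist"; returns the picture (420x560x3 uint8, red, green, blue); there is no depth.
- manip.camera_params(name): a dict with "fovy" (degrees; the focal length in pixels is half the picture's height over the tangent of half this angle, whatever the lens; pixels are square), "cx", "cy" (the principal point, pixels), "origin" and "attitude" of the camera in the world. Camera axes: x right, y down, z forward; pixel columns grow to the right and rows downward; lengths in mm; the calibration is good to about 2 mm. A picture is of the moment at which its call begins: read the wrist's pose just before it. camera_params takes no time and is no camera call; for the wrist camera it gives the pose at the moment of the call.
- manip.sign_off(): hands the job in; it is judged then, once.
The state is a dict: "clock": time; "joints": joint angles; "qd": joint speeds; "effort": joint torques, N m; "eef_pos": TCP position; "eef_rot": TCP orientation; "wrist_force": force on the tool from outside, world axes, zero at the start; "moment": the same for the moment, N m; "finger_gap": finger opening in mm; "finger_force": force on a finger pad.
Only numpy, scipy, OpenCV 4.12 (cv2) and the standard library are available. Lean on these libraries where they do the work, as an engineer would, in place of code of your own. Each camera call takes 0.05 s, during which the arm holds its last target. There are 200 camera calls.

### The job

Take the rod from the wooden rack by its wooden handle, pass it through the bore of the wide sanding sleeve lying on its V-rest, and lift the sleeve on the rod. Lay the rod back across both V-posts of the rack with the sleeve hanging on it between the posts, and let go. Leave the narrow sleeve where it lies.

Things in the scene. Friction and masses are not known exactly. Their poses are not given: they have to be found in the camera images.
- rod: The storage rod: dark steel pipe 16 mm thick, pale wooden handle (24 x 24 mm square, 60 mm long) at one end, steel knob 24 mm thick at the other; about 0.12 kg. Origin on its axis at the middle of the handle; x runs along the rod to the knob: handle -30 to 30 mm, pipe 30 to 193, knob 193 to 203. Starts level in the rack, handle to the robot's right (-y), two handle sides upright.
- rod_mid (a point): The point on the rod's axis at x = 110 mm of the rod, which belongs at the rack's seat. Axes as the rod's.
- wide_sleeve: The wide sanding sleeve: rigid brown tube 76 mm across, bore 66 mm right through, 60 mm long, about 0.09 kg. Origin at its middle, on its axis; x is the bore's axis. Lies level, bore within 10 degrees of world y, axis 73 mm above the bench, in a pale wooden V-rest fixed to the bench: 90 mm long along the bore, 92 mm wide, 53 mm high at its two long edges, open at the ends.
- narrow_sleeve: A bystander to leave alone: the narrow sanding sleeve, 38 mm across, bore 30 mm, 60 mm long, on another fixed V-rest of the same kind, 120 mm or more nearer to the robot or farther than the wide one. Origin at its middle on its axis, x along the bore.
- rack: The wooden rack, fixed to the bench: base board 150 x 100 x 18 mm and two upright posts, 14 mm thick, centred at x = -58 and +58 mm (102 mm clear between). Each post ends in a V open upwards with 45 degree sides, 65 mm wide at the mouth, top 136 mm above the bench. Origin under its centre; x along the seated rod, handle end to knob end, within 17 degrees of world y.
- rack_seat (a point): The seat: the point midway between the rack's posts, 115 mm above the bench, where the rod's axis lies when the rod rests in both Vs. Axes as the rack's. The rod starts with rod_mid here.
Things that resemble listed ones, but are neither listed nor needed, are in the scene too. Leave any yellow look-alike of the rod alone.

How it is judged (in metres and radians):
On the way:
1. the wide sleeve hangs on the rod, lifted clear (its middle more than 105 mm above the bench) (x of wide_sleeve in the frame of rod between 0.03 and 0.19 m and y of wide_sleeve in the frame of rod between -0.032 and 0.032 m and z of wide_sleeve in the frame of rod between -0.032 and 0.032 m and angle between the x axis of wide_sleeve and the x axis of rod, either way round below 0.6 rad and height (world z) of wide_sleeve above 0.105 m), for 0.2 s.
At the end, for the whole second after the job is handed in: The rod rests in both Vs of the rack, still and released, rod_mid within 25 mm of the seat, its axis within 7 degrees of the seat's (either way round); the wide sleeve hangs still on it between the posts, within 40 mm of the rack's middle along the rod, its middle 75 to 120 mm above the bench (x of wide_sleeve in the frame of rod between 0.03 and 0.19 m and y of wide_sleeve in the frame of rod between -0.032 and 0.032 m and z of wide_sleeve in the frame of rod between -0.032 and 0.032 m and angle between the x axis of wide_sleeve and the x axis of rod, either way round below 0.6 rad and height (world z) of wide_sleeve between 0.075 and 0.12 m and x of wide_sleeve in the frame of rack_seat between -0.04 and 0.04 m and distance between rod_mid and rack_seat below 0.025 m and angle between the x axis of rod and the x axis of rack_seat, either way round below 0.12 rad and linear speed of each of wide_sleeve, rod below 0.03 m/s); the robot touches nothing.
It fails at once if the narrow sleeve is moved by more than 30 mm (distance of narrow_sleeve from where it was at the start of the episode above 0.03 m).
It also fails if it takes over 64 s, if anything falls off the work surface, if the arm or the gripper's body presses on something with over 40 N, if the wrist force passes 120 N, or if a joint passes its speed limit or range.

## Working session

There is one attempt and no reset: what is moved stays moved. The work goes in short steps, Python scripts to look and compute and a shell command to move; the robot and the scene stay as the last step left them, time stands still between calls to the robot, and variables do not carry over. Pictures are saved under pics/ and viewed, at most 10 in all, crops included, and the job is handed in when it is done.

```bash
mkdir -p pics; python3 - <<'E'
from cell import manip
import cv2,numpy as np
print(manip.read_state(),manip.tip_reach)
for n in ["scene","top"]:
    p=manip.camera_params(n);print(n,p)
    cv2.imwrite(f"pics/{n}0.png",cv2.resize(manip.camera(n)[:,:,::-1],(800,600),interpolation=cv2.INTER_CUBIC))
print(manip.camera_params("wrist"))
E
```

```text
{'clock': 0.0, 'joints': array([ 1.16539343e+00,  3.00469870e-01,  1.52159892e+00, -2.85389041e-05,
        1.32066426e+00, -6.66346931e-02]), 'qd': array([ 0.00149205,  0.00035624, -0.00058824,  0.00077863, -0.00135192,
        0.00103611]), 'effort': array([-3.48988069e-03, -5.31794751e+01, -3.52736771e+01,  7.06623774e-02,
        2.43997585e-02, -8.42062036e-05]), 'eef_pos': array([182.70947061, 518.50478295, 218.87944296]), 'eef_rot': array([-3.14045295e+00, -4.83522647e-05,  2.80283151e+00]), 'wrist_force': array([0.63339703, 0.55893197, 0.32195089]), 'moment': array([-0.00570841, -0.03098934,  0.02104661]), 'finger_force': 0.0, 'finger_gap': 93.63207181562319} 14.0
scene {'fovy': 45.567638866984275, 'cx': 278.8249766976076, 'cy': 211.8364217182728, 'origin': array([1013.57018446,  202.59856127,  890.8390918 ]), 'attitude': array([-2.54974785,  0.01014226,  1.90989638])}
top {'fovy': 49.89271956557007, 'cx': 277.1397955862296, 'cy': 206.53246887723543, 'origin': array([ 459.60194171,    2.90960984, 1064.64327367]), 'attitude': array([-3.11818314, -0.00802481, -1.57809851])}
{'fovy': 62.09184816782174, 'cx': 282.0823214216672, 'cy': 213.56541396535812, 'origin': array([113.9998818 , 542.48326508, 383.43018782]), 'attitude': array([2.88541388e+00, 1.31667287e-03, 1.23112921e+00])}
```

View pics/top0.png

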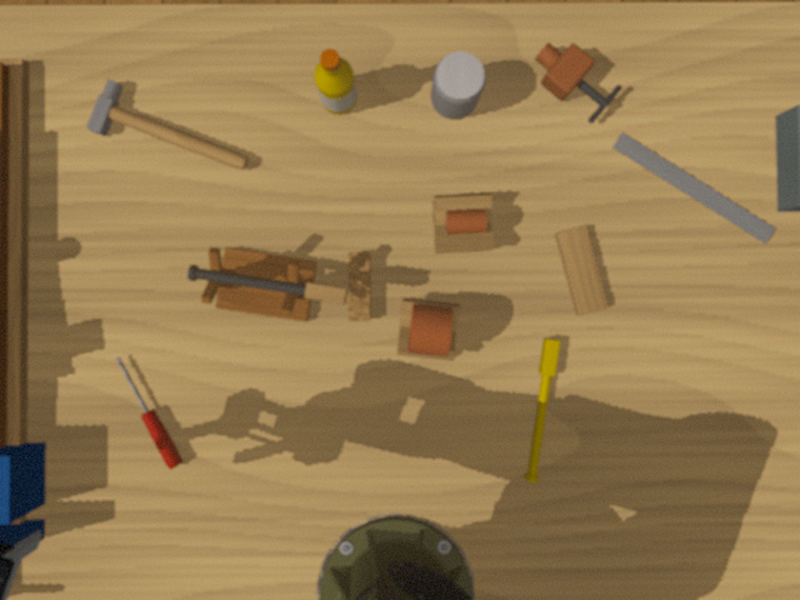

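View pics/scene0.png

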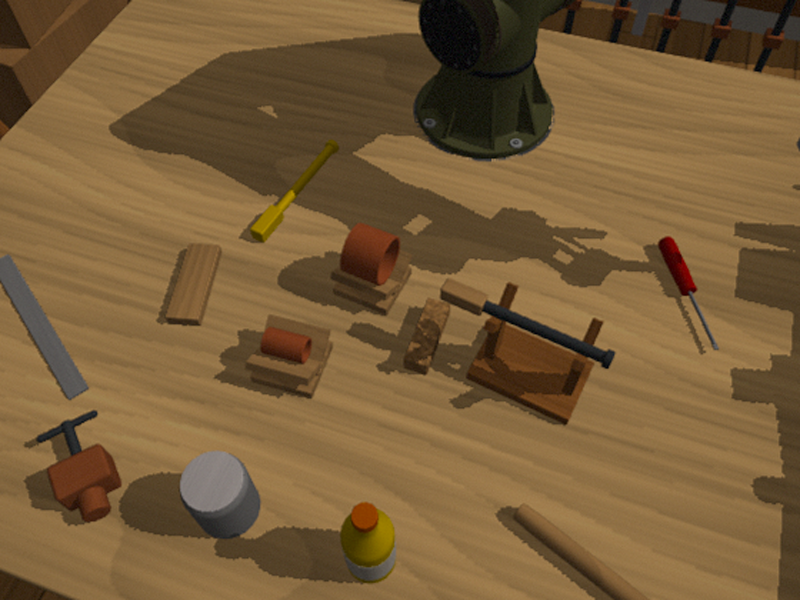

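The top view shows the rod from its knob (190,273) to the handle (305–347,290), with a cork block just beyond the handle. The wide sleeve is at (431,330) and the narrow one at (466,222). The scene view agrees, with the wide sleeve at (370,254). I'll zoom in to measure.

```bash
python3 - <<'E'
from cell import manip
import cv2,numpy as np
for n,(x0,y0,w,h) in {"top":(125,150,200,110),"scene":(225,150,210,150)}.items():
    im=manip.camera(n)[:,:,::-1]; cv2.imwrite(f"pics/raw_{n}.png",im)
    c=cv2.resize(im[y0:y0+h,x0:x0+w],None,fx=3.8,fy=3.8,interpolation=cv2.INTER_CUBIC)
    c=cv2.convertScaleAbs(c,alpha=1.5)
    cv2.imwrite(f"pics/crop_{n}.png",c)
E
```

```text
(no output)
```

View pics/crop_top.png

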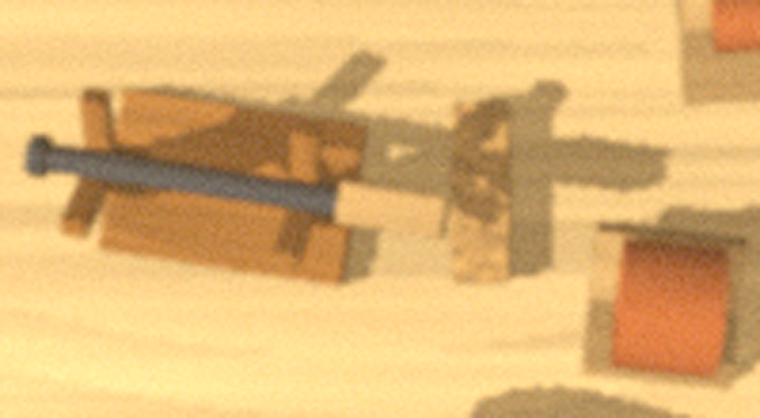

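View pics/crop_scene.png

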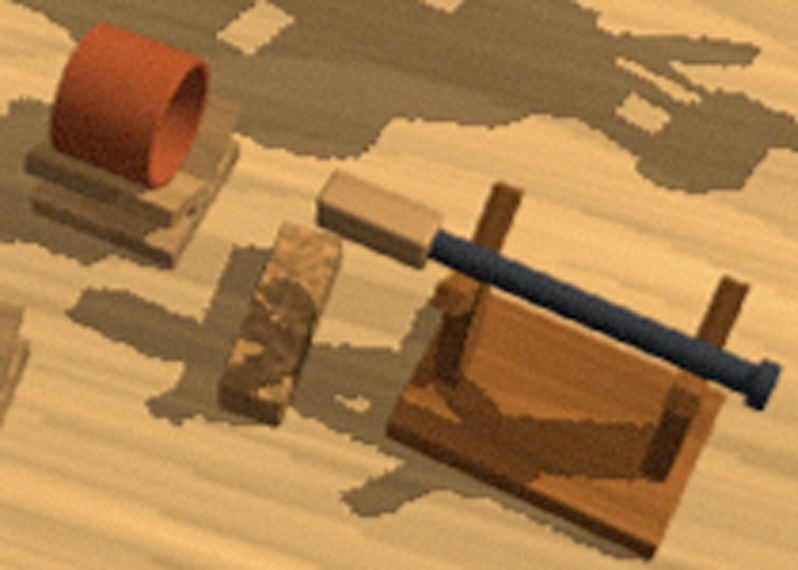

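The top crop shows the rod axis running (28,155) to (337,203) to (443,217), and the wide sleeve with corners (625,240), (733,245), (722,375) and (613,365). The scene crop shows the knob end at (770,387), the pipe/handle junction at (433,247), and the sleeve's +y rim centred near (179,125).

```bash
cat > h.py <<'E'
from cell import manip
import numpy as np
from scipy.spatial.transform import Rotation as Ro
def ray(n,uv):
    p=manip.camera_params(n);f=210/np.tan(np.radians(p["fovy"])/2)
    d=np.array([(uv[0]-p["cx"])/f,(uv[1]-p["cy"])/f,1]);return p["origin"],Ro.from_euler("xyz",p["attitude"]).as_matrix()@d
def plane(n,uv,z):
    o,d=ray(n,uv);return o+d*(z-o[2])/d[2]
def tri(a,b):
    (o,d),(p,e)=a,b
    s=np.linalg.lstsq(np.stack([d,-e],1),p-o,rcond=None)[0];A=o+d*s[0];B=p+e*s[1];return (A+B)/2,np.linalg.norm(A-B)
T=lambda u,v:(u/3.8+125-.37,v/3.8+150-.37)
S=lambda u,v:(u/3.8+225-.37,v/3.8+150-.37)
E
python3 - <<'E'
from h import *
np.set_printoptions(precision=1,suppress=True)
k=plane("top",T(28,155),115);j=plane("top",T(337,203),115);print("top knob,junc",k,j,np.linalg.norm(k-j))
ks=plane("scene",S(772,387),115);js=plane("scene",S(433,247),115);print("scene",ks,js,np.linalg.norm(ks-js))
print(tri(ray("top",T(28,155)),ray("scene",S(770,387))),tri(ray("top",T(337,203)),ray("scene",S(433,247))))
u=(k-j)/173;u/=np.linalg.norm(u)
u=(k-j)/np.linalg.norm(k-j)
print("yaw",np.degrees(np.arctan2(u[1],u[0])),"handle mid",j-30*u,k-203*u)
c=[plane("top",T(*q),73) for q in [(625,242),(733,247),(722,375),(613,367)]];print(np.array(c))
l=c[0]-c[3];r=c[1]-c[2];print("sleeve mid",np.mean(c,0),np.linalg.norm(l),np.linalg.norm(c[0]-c[1]))
for e in [c[0]-c[3],c[1]-c[2],c[0]-c[1],c[3]-c[2]]: print(np.degrees(np.arctan2(e[1],e[0])))
e=[plane("top",T(*q),53) for q in [(600,228),(745,240)]];d=e[0]-e[1];print("rest edge yaw",np.degrees(np.arctan2(d[1],d[0])),np.linalg.norm(d),e)
print("sleeve +y end centre scene",plane("scene",S(179,125),73))
print("cork",tri(ray("top",T(453,281)),ray("scene",S(280,222))),tri(ray("top",T(510,281)),ray("scene",S(280,222))))
E
```

```text
top knob,junc [517.8 299.8 115. ] [490.1 129.2 115. ] 172.75018568886654
scene [518.  298.9 115. ] [494.  128.8 115. ] 171.78332372114352
(array([518. , 298.9, 115.1]), np.float64(1.7058241361225392)) (array([490.4, 129.1, 110.2]), np.float64(1.5783185017393118))
yaw 80.75678116320226 handle mid [485.2  99.6 115. ] [485.2  99.4 115. ]
[[467.7 -31.4  73. ]
 [464.3 -93.9  73. ]
 [390.5 -86.8  73. ]
 [395.6 -23.9  73. ]]
sleeve mid [429.5 -59.   73. ] 72.47179762012671 62.54695714503351
-5.9389206106575685
-5.45369531334859
86.93555226529283
85.3626161386384
rest edge yaw 84.8581943633622 85.87249241699925 [array([476.2, -17.4,  53. ]), array([ 468.5, -102.9,   53. ])]
sleeve +y end centre scene [434.2 -26.   73. ]
cork (array([451.5,  54.8,  44.9]), np.float64(32.52965064985619)) (array([445.1,  36.5,  25. ]), np.float64(0.6863496532382809))
```

```bash
cat >> h.py <<'E'
def go(x,y,z,yaw):
    s=manip.read_state();R=Ro.from_euler("xyz",s["eef_rot"]).as_matrix()
    cur=np.degrees(s["eef_rot"][2]);print("cm",np.round(R.T@(np.array([x,y,z])-s["eef_pos"])/10,2),"roll",round(((cur-yaw+180)%360-180)/5,2))
E
python3 -c "
from h import *
go(486,104.5,200,80.8)"
```

```text
cm [-42.36 -28.98   1.93] roll 15.96
```

```bash
python3 -m creep '[[1,[-42.4,-29.0,1.9],15.96],[1,[-42.4,-29.0,1.9],15.96],[1,[-42.4,-29.0,1.9],15.96],[1,[-42.4,-29.0,1.9],15.96],[1,[-42.4,-29.0,1.9],15.96],[1,[-42.4,-29.0,1.9],15.96],[1,[-42.4,-29.0,1.9],15.96],[1,[-42.4,-29.0,1.9],15.96],[1,[-42.4,-29.0,1.9],15.96],[1,[-42.4,-29.0,1.9],15.96],[1,[-42.4,-29.0,1.9],15.96],[1,[-42.4,-29.0,1.9],15.96]]' 50; python3 -c "
from h import *
go(486,104.5,200,80.8)"
```

```text
clock: 1.4
eef_pos: [486.8, 102.9, 200.0]
eef_rot: [-3.141, 0.0, 1.408]
wrist_force: [0.1, 0.7, -0.4]
finger_gap: 93.7
finger_force: 0.0
cm [ 0.14 -0.11  0.  ] roll -0.03
```

```bash
python3 - <<'E'
from h import *
import cv2
np.set_printoptions(precision=1,suppress=True)
p=manip.camera_params("wrist");f=210/np.tan(np.radians(p["fovy"])/2)
im=manip.camera("wrist")[:,:,::-1].copy()
def pr(P):
    c=Ro.from_euler("xyz",p["attitude"]).as_matrix().T@(np.array(P)-p["origin"]);return tuple(int(v) for v in np.round([f*c[0]/c[2]+p["cx"],f*c[1]/c[2]+p["cy"]]))
u=np.array([np.cos(np.radians(80.8)),np.sin(np.radians(80.8)),0]);o=np.array([485.2,99.6,127])
for a in(-30,30):
  for b in(-12,12):cv2.circle(im,pr(o+a*u+b*np.array([-u[1],u[0],0])),2,(255,0,0),-1)
for a in(60,120,200):cv2.circle(im,pr(o+a*u-[0,0,12]),2,(0,255,0),-1)
cv2.imwrite("pics/w1.png",im);print(p)
E
```

```text
{'fovy': 62.09184816782174, 'cx': 282.0823214216672, 'cy': 213.56541396535812, 'origin': array([499.4, 174.8, 364.4]), 'attitude': array([ 2.9,  0. , -0.2])}
```

View pics/w1.png

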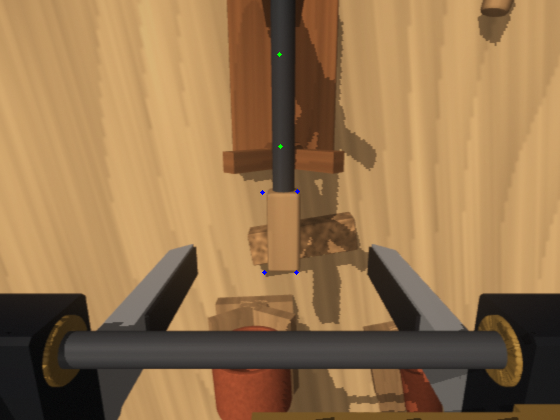

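The wrist view shows the handle at (267–298,190–272), about 2 mm toward +x from my predicted corners. I'll correct by that and descend.

```bash
python3 -m creep '[[1,[0.1,0.1,4],0],[1,[0.1,0.1,7],0],[1,[0.1,0.1,8.9],0],[1,[0.1,0.1,8.9],0],[-1,[0.1,0.1,8.9],0],[-1,[0.1,0.1,8.9],0],[-1,[0.1,0.1,8.9],0],[-1,[0.1,0.1,8.9],0],[-1,[0.1,0.1,8.9],0],[-1,[0.1,0.1,8.9],0],[-1,[0.1,0.1,8.9],0],[-1,[0.1,0.1,8.9],0]]' 50
```

```text
clock: 2.65
eef_pos: [487.5, 105.1, 111.4]
eef_rot: [-3.142, -0.0, 1.41]
wrist_force: [-0.0, -0.7, -0.6]
finger_gap: 33.7
finger_force: 0.0
```

```bash
python3 -m creep '[[-1,[0,0,0],0],[-1,[0,0,0],0],[-1,[0,0,0],0],[-1,[0,0,0],0],[-1,[0,0,-1],0],[-1,[0,0,-2],0],[-1,[0,0,-4],0],[-1,[0,0,-7],0],[-1,[0,0,-10],0],[-1,[0,0,-10],0],[-1,[0,0,-10],0]]' 55;  python3 -c "
from h import *
go(407,-268,212,85.2)"
```

```text
clock: 3.75
eef_pos: [487.4, 105.1, 211.9]
eef_rot: [3.141, -0.0, 1.41]
wrist_force: [-0.4, -0.1, -2.0]
finger_gap: 23.5
finger_force: 55.0
cm [-3.812e+01 -1.970e+00 -2.000e-02] roll -0.88
```

```bash
python3 -c "
from h import *
go(408.5,-322,215,85.2)"
```

```text
cm [-43.42  -0.95  -0.32] roll -0.88
```

```bash
python3 -m creep '[[-1,[-3,-0.1,-0.3],0],[-1,[-7,-0.2,-0.3],-0.2],[-1,[-11,-0.3,-0.3],-0.4],[-1,[-15,-0.4,-0.3],-0.5],[-1,[-19,-0.5,-0.3],-0.6],[-1,[-23,-0.6,-0.3],-0.7],[-1,[-27,-0.7,-0.3],-0.88],[-1,[-31,-0.8,-0.3],-0.88],[-1,[-35,-0.9,-0.3],-0.88],[-1,[-39,-0.95,-0.3],-0.88],[-1,[-42,-0.95,-0.3],-0.88],[-1,[-43.4,-0.95,-0.3],-0.88]]'; python3 -c "
from h import *
go(408.5,-322,110,85.2)"
```

```text
clock: 4.95
eef_pos: [407.6, -323.5, 213.1]
eef_rot: [-3.14, -0.001, 1.485]
wrist_force: [0.4, 0.1, -2.2]
finger_gap: 23.4
finger_force: 55.0
cm [ 0.14  0.1  10.31] roll -0.03
```

Lower to the bore height and check with the scene camera.

```bash
python3 -m creep '[[-1,[0.1,0.1,3],0],[-1,[0.1,0.1,7],0],[-1,[0.1,0.1,11],0],[-1,[0.1,0.1,13.5],0],[-1,[0.1,0.1,14.2],0],[-1,[0.1,0.1,14.2],0],[-1,[0.1,0.1,14.2],0]]'; python3 - <<'E'
from h import *
import cv2
im=manip.camera("scene")[:,:,::-1];im2=manip.camera("top")[:,:,::-1]
s=manip.read_state();print(s["eef_pos"])
a=cv2.resize(im[100:280,80:340],None,fx=3,fy=3,interpolation=cv2.INTER_CUBIC)
print(a.shape)
b=cv2.resize(im2[170:300,230:490],None,fx=3,fy=3,interpolation=cv2.INTER_CUBIC)
c=np.vstack([a,b]);c=cv2.resize(c,None,fx=.64,fy=.64,interpolation=cv2.INTER_AREA);c=cv2.convertScaleAbs(c,alpha=1.5);print(c.shape)
cv2.imwrite("pics/ins.png",c)
E
```

```text
clock: 5.65
eef_pos: [410.3, -321.0, 73.7]
eef_rot: [3.14, 0.001, 1.487]
wrist_force: [0.1, 0.4, -1.2]
finger_gap: 23.6
finger_force: 55.0
[ 410.26818456 -321.22043016   73.88366047]
(540, 780, 3)
(595, 499, 3)
```

View pics/ins.png

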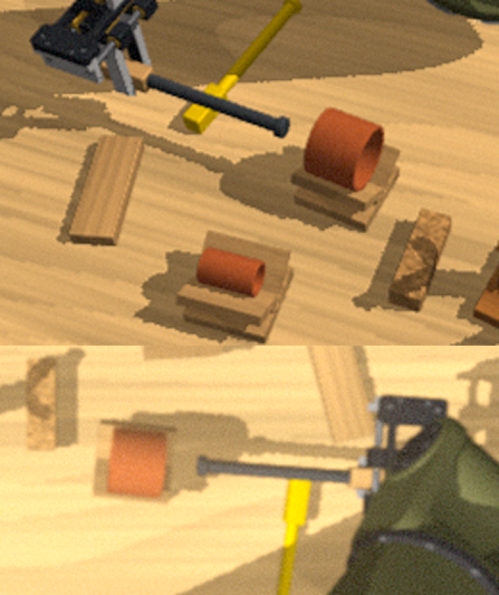

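The scene part shows the knob tip at (287,127), heading for the bore. In the top part the tip is at (198,465), and the rod lines up with the sleeve centred at (138,462). I'll triangulate both to be sure.

```bash
python3 - <<'E'
from h import *
s=lambda u,v:(u/1.92+80,v/1.92+100); t=lambda u,v:(u/1.92+230,(v-345.6)/1.92+170)
print("tip",tri(ray("top",t(198,465)),ray("scene",s(287,127))))
print("junction",tri(ray("top",t(350,476)),ray("scene",s(149,81))))
print("slv",plane("top",t(138,462),73))
e=manip.read_state()["eef_pos"];u=np.array([np.cos(1.487),np.sin(1.487),0]);print("expected tip",e+197.5*u+[0,0,3.6])
E
```

```text
tip (array([ 424.9087599 , -125.59710776,   75.56050073]), np.float64(3.922581005591278))
junction (array([ 411.08560701, -300.9221587 ,   72.16665535]), np.float64(2.583885643229609))
slv [429.46818164 -59.13711303  73.        ]
expected tip [ 426.79859763 -124.41342966   77.48366047]
```

```bash
python3 -m creep '[[-1,[2,0,0.2],0],[-1,[4,0,0.2],0],[-1,[6,0,0.2],0],[-1,[8,0,0.2],0],[-1,[10,0,0.2],0],[-1,[12,0,0.2],0],[-1,[14,0,0.2],0],[-1,[15.3,0,0.2],0],[-1,[15.8,0,0.2],0],[-1,[15.8,0,0.2],0],[-1,[15.8,0,0.2],0]]' 60
```

```text
clock: 6.85
eef_pos: [423.1, -163.9, 70.7]
eef_rot: [3.141, 0.0, 1.487]
wrist_force: [0.4, -0.3, -0.7]
finger_gap: 23.6
finger_force: 60.0
```

```bash
python3 -m creep '[[-1,[0,0,-1],0],[-1,[0,0,-2],0],[-1,[0,0,-2.5],0],[-1,[0,0,-3],0],[-1,[0,0,-4],0],[-1,[0,0,-5.5],0],[-1,[0,0,-7.5],0],[-1,[0,0,-10],0],[-1,[0,0,-12],0],[-1,[0,0,-13],0],[-1,[0,0,-13.5],0],[-1,[0,0,-13.5],0]]'; python3 - <<'E'
from h import *
import cv2
im=manip.camera("scene")[:,:,::-1];im2=manip.camera("top")[:,:,::-1]
a=im[70:260,140:400];b=im2[150:300,180:440]
c=cv2.convertScaleAbs(cv2.resize(np.vstack([a,b]),None,fx=1.75,fy=1.75,interpolation=cv2.INTER_CUBIC),alpha=1.5)
cv2.imwrite("pics/lift.png",c)
E
```

```text
clock: 8.05
eef_pos: [422.9, -163.4, 205.5]
eef_rot: [3.142, 0.0, 1.487]
wrist_force: [-0.5, 0.7, -2.3]
finger_gap: 23.8
finger_force: 60.0
```

View pics/lift.png

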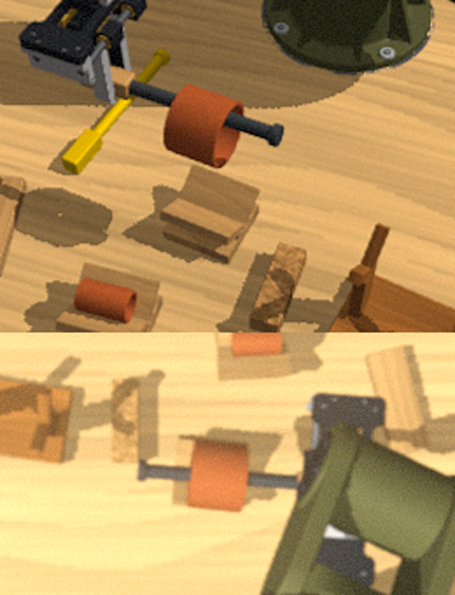

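The sleeve hangs on the rod about mid-pipe (scene (203,125), top sleeve 190–248, knob tip 140, which gives rod x ≈ 113), and its rest is empty. Next I carry it gently to the rack.

```bash
python3 -c "
from h import *
go(487.4,105.1,240,80.8)"
```

```text
cm [27.28  4.2  -3.53] roll 0.88
```

```bash
python3 -m creep '[[-1,[0,0,-1],0],[-1,[0.5,0.1,-2],0],[-1,[1.5,0.3,-3],0],[-1,[2.8,0.5,-3.5],0.1],[-1,[4.3,0.7,-3.5],0.2],[-1,[6,1,-3.5],0.3],[-1,[7.8,1.3,-3.5],0.4],[-1,[9.6,1.6,-3.5],0.5],[-1,[11.4,1.9,-3.5],0.6],[-1,[13.2,2.2,-3.5],0.7],[-1,[14.6,2.4,-3.5],0.8],[-1,[15.4,2.5,-3.5],0.88]]'; python3 -c "
from h import *
go(487.4,105.1,240,80.8)"
```

```text
clock: 9.35
eef_pos: [461.0, -10.5, 241.1]
eef_rot: [3.141, -0.0, 1.411]
wrist_force: [-0.4, -0.2, -1.9]
finger_gap: 23.4
finger_force: 60.0
cm [11.83  0.77  0.11] roll 0.01
```

```bash
python3 -m creep '[[-1,[0.5,0.05,0.1],0],[-1,[1.5,0.1,0.1],0],[-1,[3,0.2,0.1],0],[-1,[4.7,0.3,0.1],0],[-1,[6.5,0.4,0.1],0],[-1,[8.3,0.55,0.1],0],[-1,[9.9,0.65,0.1],0],[-1,[11,0.75,0.1],0],[-1,[11.6,0.77,0.1],0],[-1,[11.8,0.77,0.1],0],[-1,[11.8,0.77,0.1],0],[-1,[11.8,0.77,0.1],0]]'; python3 - <<'E'
from h import *
import cv2
go(487.4,105.1,111.4,80.8)
im=manip.camera("scene")[:,:,::-1];im2=manip.camera("top")[:,:,::-1]
a=im[110:310,240:500];b=im2[130:270,100:360]
c=cv2.convertScaleAbs(cv2.resize(np.vstack([a,b]),None,fx=1.75,fy=1.75,interpolation=cv2.INTER_CUBIC),alpha=1.5)
cv2.imwrite("pics/over.png",c)
E
```

```text
clock: 10.55
eef_pos: [487.2, 102.8, 239.5]
eef_rot: [3.142, 0.0, 1.41]
wrist_force: [-0.9, 0.3, -2.3]
finger_gap: 23.3
finger_force: 60.0
cm [ 0.23 -0.02 12.81] roll -0.01
```

View pics/over.png

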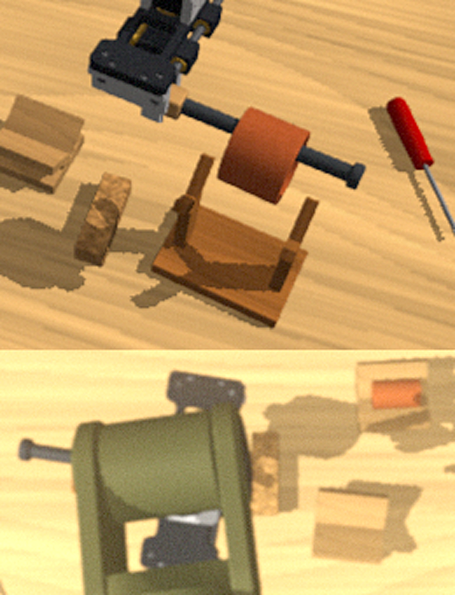

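The scene part shows the sleeve hanging at (265,155), with the rod from (184,103) to the knob at (358,175), above the posts. I'll work out the sleeve's place along the rod from its orange blob.

```bash
python3 - <<'E'
from h import *
import cv2
from scipy.spatial import ConvexHull
im=manip.camera("scene");hsv=cv2.cvtColor(im,cv2.COLOR_RGB2HSV)
m=cv2.inRange(hsv,(0,130,60),(12,255,255));m[:, :360]=0;m[:,430:]=0;m[:150]=0;m[250:]=0
n,l,st,ce=cv2.connectedComponentsWithStats(m);i=1+np.argmax(st[1:,4]);print("seen",st[i],ce[i])
p=manip.camera_params("scene");f=210/np.tan(np.radians(p["fovy"])/2);C=Ro.from_euler("xyz",p["attitude"]).as_matrix()
e=manip.read_state()["eef_pos"];y=np.radians(80.8);u=np.array([np.cos(y),np.sin(y),0]);v=np.array([-u[1],u[0],0]);o=e-5.5*u+[0,0,3.6]
def pr(P):
    c=(P-p["origin"])@C;return np.stack([f*c[:,0]/c[:,2]+p["cx"],f*c[:,1]/c[:,2]+p["cy"]],1)
t=np.linspace(0,2*np.pi,60)
for x in(90,100,110,120,130):
    P=np.vstack([o+(x+s)*u-[0,0,25]+38*np.outer(np.cos(t),v)+38*np.outer(np.sin(t),[0,0,1]) for s in(-30,30)]);q=pr(P)
    print(x,q.min(0),np.ptp(q,0))
print("tip",pr((o+203*u)[None]),"seen",(358/1.75+240,175/1.75+110))
E
```

```text
seen [ 368  171   49   56 1371] [392.19328957 193.58935084]
90 [350.14866651 164.84287287] [52.72506465 56.21720713]
100 [355.70000407 167.05952528] [52.95000705 56.42315299]
110 [361.28839852 169.29094444] [53.17678575 56.63060094]
120 [366.90051734 171.5372784 ] [53.41912742 56.83956737]
130 [372.53787141 173.79867719] [53.70025404 57.05006891]
tip [[446.49752232 211.17318549]] seen (444.57142857142856, 210.0)
```

```bash
python3 -m creep '[[-1,[0,0,1],0],[-1,[0,0,2.5],0],[-1,[0,0,4],0],[-1,[0,0,5.5],0],[-1,[0,0,7],0],[-1,[0,0,8.5],0],[-1,[0,0,10],0],[-1,[0,0,11],0],[-1,[0,0,11.8],0],[-1,[0,0,12.3],0],[-1,[0,0,12.7],0],[-1,[0,0,12.7],0]]'
```

```text
clock: 11.9
eef_pos: [487.3, 103.2, 112.3]
eef_rot: [-3.142, 0.0, 1.41]
wrist_force: [-0.5, 0.1, -1.9]
finger_gap: 23.3
finger_force: 60.0
```

```bash
python3 -m creep '[[-1,[0,0,0.1],0],[-1,[0,0,0.1],0],[-0.4,[0,0,0.1],0],[-0.3,[0,0,0.1],0],[-0.2,[0,0,0.1],0],[0,[0,0,0.1],0],[0.3,[0,0,0.1],0],[0.6,[0,0,0.1],0],[1,[0,0,0.1],0],[1,[0,0,0.1],0],[1,[0,0,0.1],0],[1,[0,0,0.1],0]]'
```

```text
clock: 13.1
eef_pos: [487.3, 103.2, 111.4]
eef_rot: [3.142, 0.0, 1.41]
wrist_force: [0.2, 0.0, -0.3]
finger_gap: 90.0
finger_force: 0.0
```

```bash
python3 -m creep '[[1,[0,0,0],0],[1,[0,0,-1],0],[1,[0,0,-3],0],[1,[0,0,-6],0],[1,[0,0,-10],0],[1,[-4,0,-14],0],[1,[-8,0,-17],0],[1,[-12,0,-17],0],[1,[-17,0,-17],0],[1,[-22,0,-17],0],[1,[-22,0,-17],0]]'; python3 - <<'E'
from h import *
import cv2
im=manip.camera("scene")[:,:,::-1];im2=manip.camera("top")[:,:,::-1]
a=im[130:310,240:500];b=im2[130:270,100:360]
c=cv2.convertScaleAbs(cv2.resize(np.vstack([a,b]),None,fx=1.85,fy=1.85,interpolation=cv2.INTER_CUBIC),alpha=1.5)
cv2.imwrite("pics/end.png",c)
E
```

```text
clock: 14.2
eef_pos: [450.9, -118.4, 282.2]
eef_rot: [3.141, 0.001, 1.404]
wrist_force: [0.2, -0.1, 0.5]
finger_gap: 94.1
finger_force: 0.0
```

View pics/end.png

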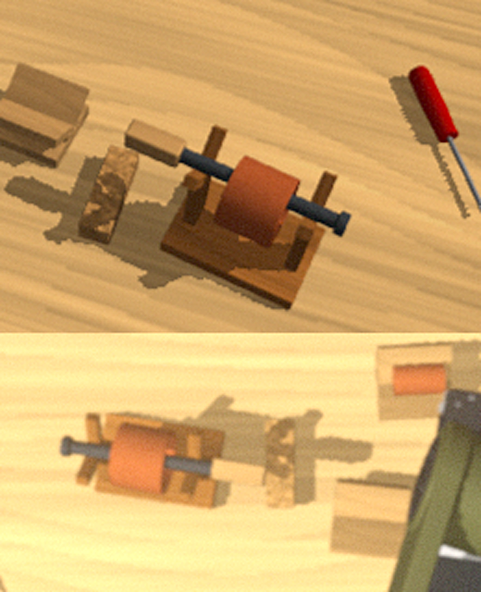

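The rod lies in both Vs (knob (62,446), handle junction (212,468) in the top part). The sleeve hangs between the posts at (142,460), near rod x 111, and the gripper is clear. I'll let it settle, then hand in.

```bash
python3 -m creep '[[1,[0,0,0],0],[1,[0,0,0],0],[1,[0,0,0],0],[1,[0,0,0],0],[1,[0,0,0],0],[1,[0,0,0],0],[1,[0,0,0],0],[1,[0,0,0],0],[1,[0,0,0],0],[1,[0,0,0],0],[1,[0,0,0],0],[1,[0,0,0],0]]' >/dev/null; python3 - <<'E'
from h import *
import cv2,time
def bb():
    m=cv2.inRange(cv2.cvtColor(manip.camera("scene"),cv2.COLOR_RGB2HSV),(0,130,60),(12,255,255));m[:,:345]=0;m[:,430:]=0;m[:180]=0;m[270:]=0
    n,l,st,ce=cv2.connectedComponentsWithStats(m);return ce[1+np.argmax(st[1:,4])]
c=[bb() for _ in range(12)];print(c[0],np.ptp(c,0))
if np.ptp(c,0).max()<0.6: print(manip.sign_off())
E
```

```text
[380.29238095 234.15904762] [0.24455956 0.3353075 ]
the job is handed in; nothing more can be done
None
```

I handed the job in with the rod back across both V-posts, the wide sleeve hanging still between them, the gripper clear and the narrow sleeve untouched; sign-off gave no verdict.

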